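# Hold the contact grill half open for scraping

### The arm

A 6-joint arm with a two-finger parallel gripper is mounted at the origin on a cart in front of the work surface, level with it; the furniture and walls round the work are solid. World frame = base frame: x ahead of the robot, y to its left, z up, the work surface at z = 0. Lengths are in m, angles in rad, forces in N, time in s.
With the tool pointing down it reaches from about 0.325 to 0.925 m from the base axis. Payload 3.1 kg.
Tool frame: the origin (TCP) lies between the finger pads; the fingertips stand 11 mm ahead of it and the grasp point (between the pads) lies 8 mm behind it; z points along the fingers, y is the line along which they close (so a half turn about z gives the same grasp; the last joint's range is limited). The gripper opens to 85 mm and grips with 20 to 120 N. Pads are 22 mm wide; open, the fingers measure 114 mm over their backs; the gripper's body (76 mm by 85 mm) begins 54 mm behind the grasp point. The pads swing forward as they close: fully open they stand 13 mm farther back than shut.
Start: joints at [-1.298, 0.217, 1.613, -0, 1.311, -0.112], TCP at [0.235, -0.579, 0.242] pointing down, gripper open.
Joint ranges: [-2.75, 2.75], [-0.78, 2.1], [0.31, 2.55], [-1.13, 4.27], [0.13, 2.63], [-2.58, 2.58]. Speed limits (rad/s): [2.79, 2.79, 3.14, 3.14, 3.14, 3.14].

### API

Orientations are given as a rotation vector (axis times angle).
In Python, from plant import ctrl, optics gives the robot as it stands. The module is installed in compiled form; this text tells all that it offers.
- The arm moves only by the shell command python3 -m inch 'ROWS' [FORCE]. ROWS is JSON, a list of rows, each a list of 5 numbers: the opening, from -1 (shut) to 1 (fully open), then the shift along the tool's x, y, z in mm, then the turn about the tool's z in rad. In form: [[jaw, tx, ty, tz, turn], ...]. A call has 1 to 5 rows; each row is the pose to reach, as a shift and turn from the pose commanded when the call began, along the tool's axes at that moment; what a row does not reach only later rows make up. A row lasts 1/8 s, in which the tool goes at most 62.5 mm and 10.7 degrees, less where a joint would pass 70% of its speed; a pose out of reach is approached as far as the arm can. A call with a gripper value outside its range is refused whole. The fingers move at their own pace and stop on an object; FORCE is the grip in N (left out, the last holds). Time passes only in rows, so rows that repeat a pose let the fingers close. It gives the time, the measured TCP pose, the force, the opening and the grip force at its end, in the units of the state.
- ctrl.get_obs(): the state, without advancing time (a new reading comes with each control period).
- optics.get_image(name): name is "scene" or "top"; returns a dict with "frame" (480x640x3 uint8, red, green, blue), "camera_matrix" (3x3 intrinsics, pixels), "cam_to_world" (4x4, takes a point from camera to world coordinates). Camera axes: x right, y up, looking along -z (the intrinsics and any distortion apply to the point x, -y, -z); pixel columns grow to the right and rows downward; lengths in m; the calibration is good to about 2 mm. A picture is of the moment at which its call begins. There is no depth.
- ctrl.finish_job(): hands the job in; it is judged then, once.
The state is a dict: "time_s": time; "q": joint angles; "dq": joint speeds; "joint_torque": joint torques, N m; "tool_pos": TCP position; "tcp_rot": TCP orientation; "force": force on the tool from outside, world axes, zero at the start; "wrist_torque": the same for the moment, N m; "grip_width": opening from 0.0 (shut) to 1.0 (fully open); "grasp_force": force on a finger pad.
Only numpy, scipy, OpenCV 4.12 (cv2) and the standard library are available. Lean on these libraries where they do the work, as an engineer would, in place of code of your own. Each camera call takes 0.05 s, during which the arm holds its last target. There are 200 camera calls.

### The job

The cook is about to scrape the upper plate of the contact grill, and its lid no longer stays up by itself. First push the grease drawer fully home so that it clicks over its catch and sits flush (the scrapings run into it), then raise the lid by its black handle to 45 degrees and keep holding it there: finish with the gripper still holding the handle, never let the lid drop, and leave the other things on the table where they stand.

Things in the scene. Friction and masses are not known exactly. Their poses are not given: they have to be found in the camera images.
- grill: Steel contact grill (sandwich press), 310 mm deep (x), 250 mm wide (y), heavy, does not move. Origin: on the table under it. Its own -x axis points out of its front (the drawer side), x back to the hinge, z up; the base spans x = -171 to 140 mm. An open grease trough (rim 73 mm high) lies in front of the plates, under the handle.
- grill_drawer (a joint): How far the grease drawer stands out, in m: 0 = fully home at its stop, at most 0.075; slides along the grill's x axis. It runs with 1 to 2 N of friction until a spring catch meets it at about 0.010; riding over the catch takes about 12 N, and past about 0.004 the catch pulls it home and keeps it there. A lighter push leaves it ajar.
- drawer_pull (a point): Middle of the front face of the drawer's folded steel pull (lip 84 mm wide along the grill's y, 26 mm high, its middle 37 mm above the table), the place to push on. It moves with the drawer; with the drawer home it lies at grill x = -201 mm, 26 mm in front of the 160 mm wide drawer face.
- grill_lid (a joint): Opening angle of the grill's hinged lid (the upper plate), in rad: 0 = shut, 0.785 = 45 degrees, stop at 1.4. It falls shut from any angle when let go; its weight at the handle is about 4 to 7 N.
- hinge_line (a point): Middle of the lid's hinge line, which runs along the grill's y axis, at grill x = 122 mm, 100 mm above the table. The handle bar's centre turns about it at a radius of 263 mm.
- lid_handle: Handle of the lid: round black grip sleeve, 22 mm diameter, 158 mm long, along the grill's y axis; it turns freely on its rod between two steel arms. Origin: centre of the sleeve. Lid shut: grill x = -140 mm, 128 mm above the table, 42 mm free to the lid's front behind it, 44 mm free under it down to the trough rim. Lid at 45 degrees: grill x = -43 mm, 305 mm high.
- sauce_bottle: Bystander: tall squeeze bottle of sauce with a white cap, 44 x 69 x 173 mm, origin under its middle.
- deli_pot: Bystander: round pale plastic pot, 104 mm across, 81 mm high, origin under its middle.
- timer: Bystander: red and white round kitchen timer, 68 mm across, 43 mm high, origin under its middle.

How it is judged:
By the outcome, as a careful person would: the job done as asked, in the order asked, and still so for the second after the job is handed in, while the arm keeps its last pose, push and grip.
It also fails if it takes over 51 s, if anything falls off the work surface, if the arm or the gripper's body presses on something with over 40 N, if the wrist force passes 120 N, or if a joint passes its speed limit or range.

## Working session

There is one attempt and no reset: what is moved stays moved. The work goes in short steps, Python scripts to look and compute and a shell command to move; the robot and the scene stay as the last step left them, time stands still between calls to the robot, and variables do not carry over. Pictures are saved under pics/ and viewed, at most 10 in all, crops included, and the job is handed in when it is done.

```bash
mkdir -p pics
cat > h.py <<'E'
import numpy as np, cv2
from plant import ctrl, optics
def snap(n,f):
    d=optics.get_image(n); cv2.imwrite('pics/'+f,cv2.cvtColor(d['frame'],cv2.COLOR_RGB2BGR))
    np.savez('pics/'+f+'.npz',K=d['camera_matrix'],T=d['cam_to_world'],**{k:v for k,v in d.items() if k not in('frame','camera_matrix','cam_to_world')})
    return d
E
python3 - <<'E'
from h import *
for n in('scene','top'):
    d=snap(n,n+'0.png'); print(n,d.keys(),d['camera_matrix'].round(1).tolist(),d['cam_to_world'].round(3).tolist())
o=ctrl.get_obs(); print({k:np.round(v,3).tolist() for k,v in o.items()})
E
```

```text
scene dict_keys(['frame', 'camera_matrix', 'cam_to_world']) [[497.3, 0.0, 312.8], [0.0, 497.3, 240.3], [0.0, 0.0, 1.0]] [[-0.974, 0.166, -0.156, 0.365], [-0.227, -0.756, 0.613, 0.758], [-0.016, 0.633, 0.774, 0.954], [0.0, 0.0, 0.0, 1.0]]
top dict_keys(['frame', 'camera_matrix', 'cam_to_world']) [[492.2, 0.0, 312.7], [0.0, 492.2, 237.1], [0.0, 0.0, 1.0]] [[-0.142, 0.769, -0.624, -0.195], [-0.99, -0.119, 0.079, 0.186], [-0.013, 0.629, 0.778, 1.03], [0.0, 0.0, 0.0, 1.0]]
{'time_s': 0.1, 'q': [-1.298, 0.218, 1.615, -0.0, 1.311, -0.112], 'dq': [-0.0, -0.001, -0.003, -0.0, 0.001, -0.002], 'joint_torque': [-0.001, -39.808, -30.497, -0.0, 0.004, 0.0], 'tool_pos': [0.234, -0.579, 0.241], 'tcp_rot': [-3.082, -0.6, 0.0], 'force': [0.266, -0.515, 0.285], 'wrist_torque': [-0.043, -0.028, 0.018], 'grasp_force': 0.0, 'grip_width': 0.997}
```

View pics/scene0.png

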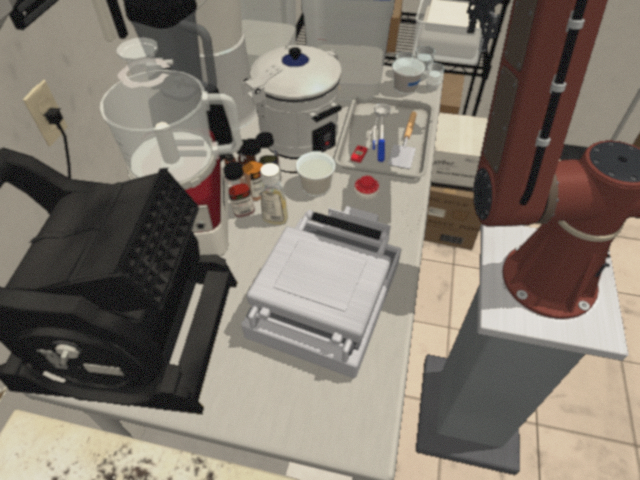

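View pics/top0.png

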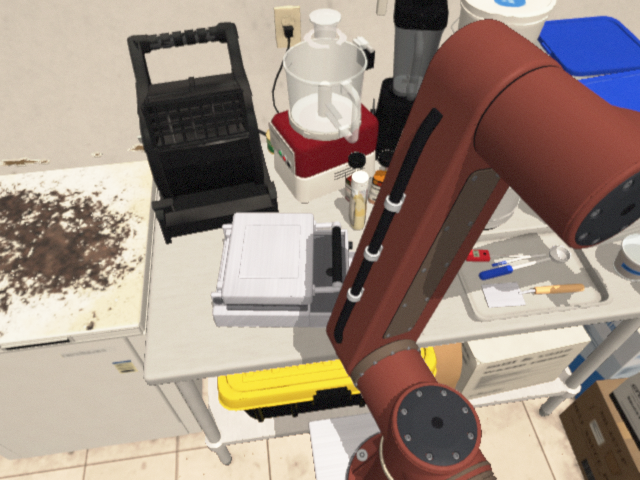

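The scene view shows the grill at about (320,290), with its black handle at (350,227) on the far (-y) side. The timer is at (367,185), the pot at (315,172) and the bottle at (273,195). In the top view the handle is at (337,255), and the arm hides the drawer. I'll enlarge both.

Run:
```python
import cv2
a=cv2.imread('pics/scene0.png')[150:370,220:430]; b=cv2.imread('pics/top0.png')[190:340,200:370]
a=cv2.resize(a,None,fx=2.7,fy=2.7,interpolation=cv2.INTER_CUBIC)[:594]; 
cv2.imwrite('pics/sz.png',a); cv2.imwrite('pics/tz.png',cv2.resize(b,None,fx=4,fy=4,interpolation=cv2.INTER_CUBIC))
```

```text
(no output)
```

View pics/sz.png

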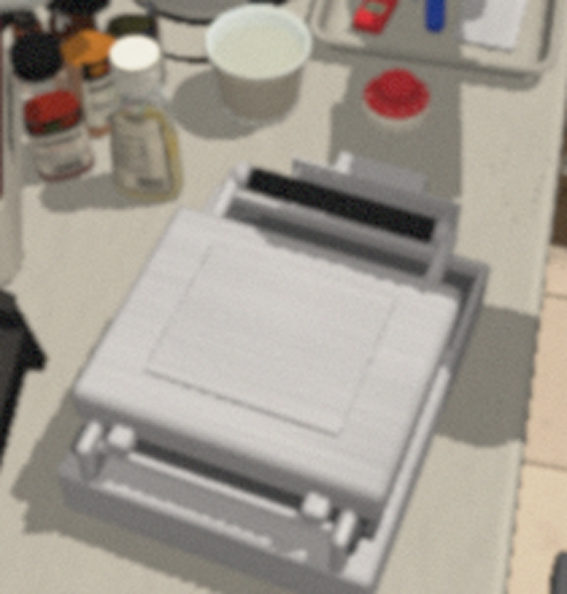

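View pics/tz.png

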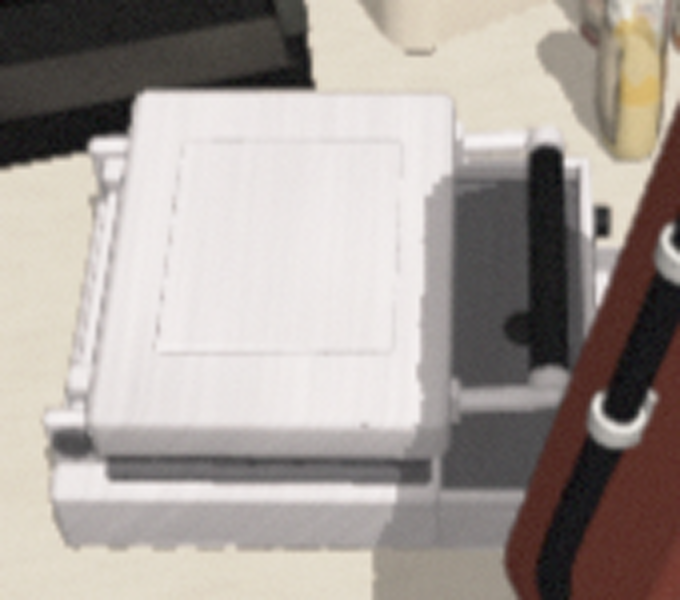

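Handle ends in the scene zoom are (248,181) and (436,228). In the top zoom they are (546,150) and (547,370). The drawer pull shows beyond the trough at about (370,175) in the scene zoom.

```bash
cat >> h.py <<'E'
def load(f):
    z=np.load('pics/'+f+'.npz'); return z['K'],z['T']
def P(f):
    K,T=load(f); W=np.linalg.inv(T); F=np.diag([1,-1,-1,1])@W; return K@F[:3]
def tri(f1,p1,f2,p2):
    X=cv2.triangulatePoints(P(f1),P(f2),np.float64(p1).reshape(2,1),np.float64(p2).reshape(2,1))[:,0]; return X[:3]/X[3]
def proj(f,X):
    x=P(f)@np.append(X,1); return x[:2]/x[2]
def onz(f,p,z):
    K,T=load(f); d=np.linalg.inv(K)@[p[0],p[1],1]; d=T[:3,:3]@(d*[1,-1,-1]); c=T[:3,3]; return c+d*(z-c[2])/d[2]
S=lambda x,y:(220+(x+.5)/2.7-.5,150+(y+.5)/2.7-.5)
Tz=lambda x,y:(200+(x+.5)/4-.5,190+(y+.5)/4-.5)
E
python3 - <<'E'
from h import *
s,t='scene0.png','top0.png'
A=tri(s,S(248,181),t,Tz(546,150)); B=tri(s,S(436,228),t,Tz(547,370)); 
for X,a,b in((A,S(248,181),Tz(546,150)),(B,S(436,228),Tz(547,370))): print(X.round(4),proj(s,X)-a,proj(t,X)-b)
print(np.linalg.norm(A-B),(A+B)/2)
# lid corners
for n,a,b in(('lidFL',(183,210),(455,100)),('lidFR',(460,290),(435,445))): print(n,tri(s,S(*a),t,Tz(*b)).round(4))
ay=(B-A)[:2]; ay/=np.linalg.norm(ay)      # candidate grill +-y
print('dir',ay)
for n,p,z in(('pullTL',(295,165),.05),('pullTR',(425,182),.05),('timer',(397,125),0),('timertop',(397,92),.043),('pot',(262,112),0),('bottle base',(150,195),0),('bottlecap',(135,52),.165)): print(n,onz(s,S(*p),z).round(3))
E
```

```text
[0.5515 0.0346 0.1251] [-0.31649333 -0.56762119] [-0.26250933  0.56056427]
[0.3909 0.0615 0.1347] [0.02330402 0.03899075] [ 0.02118374 -0.04041755]
0.1630722792471306 [0.47120266 0.04806129 0.12989782]
lidFL [0.5936 0.0834 0.1325]
lidFR [0.3599 0.1242 0.1337]
dir [-0.98617941  0.16568092]
pullTL [ 0.53  -0.058  0.05 ]
pullTR [ 0.411 -0.062  0.05 ]
timer [ 0.452 -0.177  0.   ]
timertop [ 0.455 -0.178  0.043]
pot [ 0.586 -0.166  0.   ]
bottle base [ 0.665 -0.036  0.   ]
bottlecap [ 0.671 -0.054  0.165]
```

Handle centre comes out at (0.471, 0.048, 0.130) with length 163 mm, against 128 mm high and 158 mm long in the text, so it agrees. Grill yaw gives gx ≈ (0.167, 0.986). Next I'll overlay predicted lip outlines to find the drawer extension.

```bash
cat >> h.py <<'E'
gx=np.array([.168,.986,0]); gx/=np.linalg.norm(gx); gy=np.array([-gx[1],gx[0],0]); O=np.array([.471,.048,0])+.14*gx
G=lambda x,y,z:O+gx*x+gy*y+np.array([0,0,z])
E
python3 - <<'E'
from h import *
s='scene0.png'; a=cv2.imread('pics/'+s); x0,y0,f=290,150,7
c=cv2.resize(a[y0:y0+85,x0:x0+112],None,fx=f,fy=f,interpolation=cv2.INTER_CUBIC)
pt=lambda X:tuple(int(v) for v in ((proj(s,X)-[x0,y0]+.5)*f-.5))
for d,col in((0,(0,0,255)),(.03,(0,255,0)),(.06,(255,0,0))):
    cv2.polylines(c,[np.array([pt(G(-.201-d,y,z)) for y,z in((-.042,.05),(.042,.05),(.042,.024),(-.042,.024))])],True,col,1)
cv2.polylines(c,[np.array([pt(G(-.171,y,.073)) for y in(-.125,.125)])],False,(0,255,255),1)
cv2.polylines(c,[np.array([pt(G(-.14,y,.128)) for y in(-.079,.079)])],False,(255,0,255),1)
cv2.imwrite('pics/ov.png',c); o=ctrl.get_obs(); print(G(-.201,0,0),G(-.276,0,0))
E
```

```text
[ 0.46075415 -0.01213337  0.        ] [ 0.4481568  -0.08606785  0.        ]
```

View pics/ov.png

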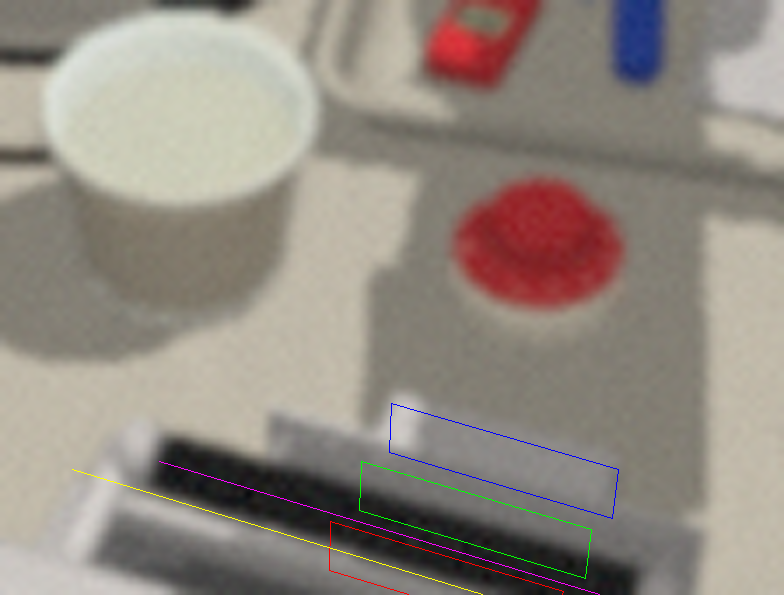

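The lip matches an extension of about 62 mm, putting its front face near (0.450, -0.073). The timer's near edge is at y ≈ -0.144, so I'll descend between them, closed and aligned to the grill.

```bash
cat >> h.py <<'E'
from scipy.spatial.transform import Rotation as Ro
def to(X):
    o=ctrl.get_obs(); R=Ro.from_rotvec(o['tcp_rot']); M=R.as_matrix(); ty=M[:,1]; 
    print('shift mm',(R.inv().apply(np.array(X)-o['tool_pos'])*1e3).round(1),'tcp',np.round(o['tool_pos'],4),'toolx',M[:,0].round(3),'F',np.round(o['force'],1),'t',o['time_s'],'grip',o['grip_width'],o['grasp_force'],'grill xyz',((o['tool_pos']-O)@np.array([gx,gy,[0,0,1]]).T).round(4))
    for s in(1,-1):
        M2=np.column_stack([np.cross(s*gx,[0,0,-1]),s*gx,[0,0,-1]]); print('turn',(R.inv()*Ro.from_matrix(M2)).as_rotvec().round(3))
E
python3 -c "
from h import *
to(G(-.298,0,.2)); print(ctrl.get_obs()['q'])"
```

```text
shift mm [ 371.4 -357.5   41.9] tcp [ 0.2344 -0.5786  0.2411] toolx [0.927 0.375 0.   ] F [ 0.3 -0.5  0.3] t 0.1 grip 0.9971757793289782 0.0 grill xyz [-0.7974  0.128   0.2411]
turn [-1.000e-03 -3.000e-03 -2.588e+00]
turn [-0.002  0.     0.554]
[-1.29819065e+00  2.17680609e-01  1.61476855e+00 -3.03715800e-05
  1.31128505e+00 -1.12212536e-01]
```

```bash
python3 -m inch '[[-1,40,-38,0,0.18],[-1,82,-79,0,0.36],[-1,124,-120,0,0.554],[-1,166,-160,0,0.554],[-1,208,-200,0,0.554]]' 60; python3 -c "
from h import *
to(G(-.298,0,.12))"
```

```text
time_s: 0.72
tool_pos: [0.3526, -0.3138, 0.2419]
tcp_rot: [-3.13, 0.266, 0.0]
force: [0.8, -0.7, 0.4]
grip_width: 0.0
grasp_force: 0.0
shift mm [  55.7 -218.6  122. ] tcp [ 0.3526 -0.3138  0.2419] toolx [ 0.986 -0.169 -0.   ] F [ 0.8 -0.7  0.4] t 0.725 grip 0.00013470460040637398 0.0 grill xyz [-0.5166  0.0559  0.2419]
turn [0.000e+00 1.000e-03 3.141e+00]
turn [-0.001  0.    -0.001]
```

```bash
python3 -m inch '[[-1,14,-55,0,0],[-1,28,-110,0,0],[-1,42,-165,20,0],[-1,56,-218,60,0],[-1,56,-218,110,0]]'; python3 -c "
from h import *
snap('scene','s1.png');to(G(-.298,0,.032))"
```

```text
time_s: 1.35
tool_pos: [0.4467, -0.1081, 0.1328]
tcp_rot: [3.13, -0.258, 0.008]
force: [0.2, -0.3, -0.1]
grip_width: 0.003
grasp_force: 0.0
shift mm [ 6.   1.  92.2] tcp [ 0.4397 -0.1062  0.1242] toolx [ 0.986 -0.165 -0.011] F [-3.1  0.1 -4.2] t 1.4 grip 0.002319999340076119 0.0 grill xyz [-0.2973  0.005   0.1242]
turn [-0.018 -0.005 -3.138]
turn [-0.003  0.011  0.003]
```

View pics/s1.png

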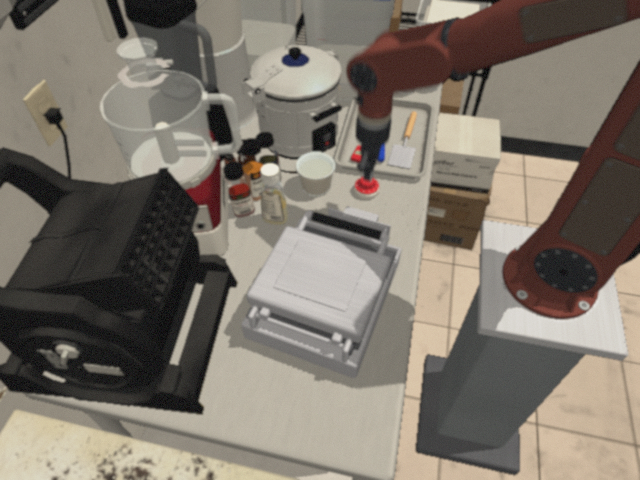

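The gripper is pointing at about (368,178), between the timer and the pull as planned. Now I'll descend and creep forward.

```bash
python3 -m inch '[[-1,0,0,40,0],[-1,0,0,75,0],[-1,0,0,98,0],[-1,0,0,98,0]]'; python3 -c "
from h import *
to(G(-.2155,0,.032))"
```

```text
time_s: 1.9
tool_pos: [0.4421, -0.11, 0.0329]
tcp_rot: [-3.129, 0.266, 0.008]
force: [0.8, 0.4, -0.7]
grip_width: -0.001
grasp_force: 0.0
shift mm [  1.9 -85.1   1. ] tcp [ 0.4421 -0.11    0.0329] toolx [ 0.986 -0.169 -0.005] F [ 0.8  0.4 -0.7] t 1.9 grip -0.0006416916591562658 0.0 grill xyz [-0.3006  0.002   0.0329]
turn [9.00e-03 2.00e-03 3.14e+00]
turn [-0.001  0.005 -0.001]
```

```bash
python3 -m inch '[[-1,2,-12,0,0],[-1,2,-24,0,0],[-1,2,-36,0,0],[-1,2,-48,0,0],[-1,2,-60,0,0]]'; python3 -c "
from h import *
to(G(-.2155,0,.032))"; python3 -m inch '[[-1,0,-4,0,0],[-1,0,-8,0,0],[-1,0,-11,0,0],[-1,0,-14,0,0]]';python3 -c "
from h import *
to(G(-.2155,0,.032))"
```

```text
time_s: 2.52
tool_pos: [0.4569, -0.0507, 0.0347]
tcp_rot: [3.13, -0.265, 0.001]
force: [0.9, -0.8, 0.3]
grip_width: 0.001
grasp_force: 0.8
shift mm [ -2.6 -24.2   2.7] tcp [ 0.4569 -0.0507  0.0347] toolx [ 0.986 -0.168  0.001] F [ 0.9 -0.8  0.3] t 2.525 grip 0.001039106389381091 0.7951204665005207 grill xyz [-0.2397 -0.0026  0.0347]
turn [ 2.000e-03  0.000e+00 -3.142e+00]
turn [ 0.    -0.001  0.   ]
time_s: 3.02
tool_pos: [0.4583, -0.0377, 0.0341]
tcp_rot: [-3.13, 0.266, 0.001]
force: [-1.3, -1.3, 1.3]
grip_width: 0.002
grasp_force: 0.6
shift mm [ -1.9 -11.1   2.1] tcp [ 0.4583 -0.0377  0.0341] toolx [ 0.986 -0.169 -0.001] F [-1.3 -1.3  1.3] t 3.025 grip 0.002024096304699698 0.5816470272839069 grill xyz [-0.2266 -0.0019  0.0341]
turn [ 1.000e-03 -0.000e+00  3.141e+00]
turn [ 0.     0.001 -0.001]
```

Sliding friction only so far. Next come small steps over the catch, watching the force.

```bash
for i in 1 2; do python3 -m inch '[[-1,0,-2,0,0],[-1,0,-4,0,0],[-1,0,-4,0,0]]' | grep -E 'pos|^force'; done
```

```text
tool_pos: [0.4586, -0.0357, 0.0342]
force: [-2.8, -8.3, 1.4]
tool_pos: [0.46, -0.0295, 0.0341]
force: [0.8, 0.2, 0.1]
```

```bash
for i in 1; do python3 -m inch '[[-1,0,-2,0,0],[-1,0,-4,0,0],[-1,0,-4,0,0]]' | grep -E 'pos|^force'; done
```

```text
tool_pos: [0.4605, -0.0273, 0.0343]
force: [-1.4, -7.1, 0.0]
```

```bash
for i in 1 2; do python3 -m inch '[[-1,0,-2,0,0],[-1,0,-3,0,0],[-1,0,-3,0,0]]' | grep -E 'pos|^force'; done; python3 -c "
from h import *
to(G(-.2155,0,.032))"
```

```text
tool_pos: [0.4606, -0.0271, 0.0344]
force: [-3.4, -17.5, 0.2]
tool_pos: [0.4607, -0.027, 0.0344]
force: [-6.4, -28.8, 2.0]
shift mm [-2.4 -0.2  2.4] tcp [ 0.4607 -0.027   0.0344] toolx [ 0.987 -0.162 -0.001] F [ -6.4 -28.8   2. ] t 4.9 grip -0.0030253936799455507 14.364206656173337 grill xyz [-0.2157 -0.0024  0.0344]
turn [-1.000e-03  2.300e-02 -3.135e+00]
turn [0.015 0.001 0.006]
```

The drawer is hard against its stop (29 N, no motion) exactly where predicted, at grill x = -0.2157. I'll back off, rise, and pre-open to about 50 mm so the back finger clears the lid front.

```bash
python3 -m inch '[[-1,0,20,0,0],[-1,0,40,0,0],[-1,0,40,-60,0],[-1,0,40,-120,0],[0.2,0,40,-180,0]]'|grep pos; python3 -c "
from h import *
snap('scene','s2.png');to(G(-.14,0,.20))
s='s2.png'; a=cv2.imread('pics/'+s); x0,y0,f=270,140,5
c=cv2.resize(a[y0:y0+115,x0:x0+150],None,fx=f,fy=f,interpolation=cv2.INTER_CUBIC); cv2.imwrite('pics/s2z.png',c)"
```

```text
tool_pos: [0.4547, -0.059, 0.2159]
shift mm [  -7.9 -108.7   25.2] tcp [ 0.4602 -0.0604  0.2255] toolx [ 0.986 -0.168  0.016] F [ 2.9 -0.9  5. ] t 5.575 grip 0.2828755111421506 0.0 grill xyz [-0.2487 -0.0075  0.2255]
turn [-2.500e-02 -2.000e-03  3.141e+00]
turn [ 0.001 -0.016 -0.   ]
```

View pics/s2z.png

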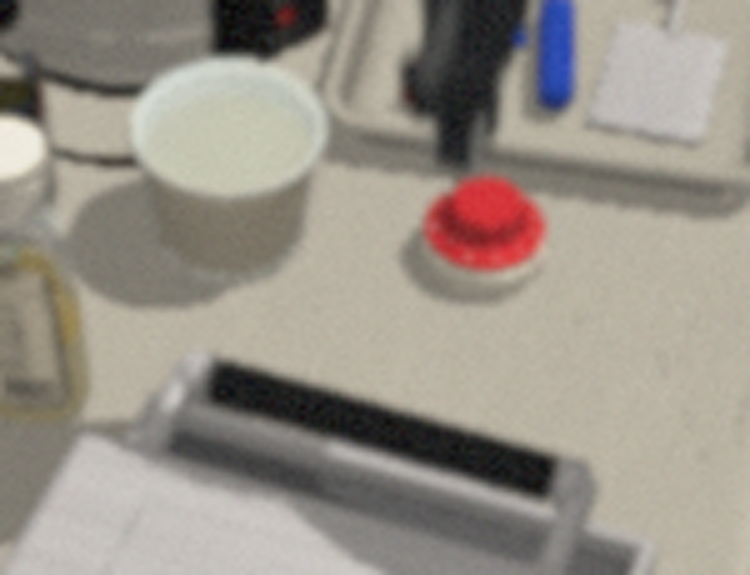

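The drawer no longer shows beyond the trough, so it is home. The timer, at (367,186), has not moved, and the handle is clear. Moving above the handle.

```bash
python3 -m inch '[[0.18,-2,-40,0,0],[0.18,-2,-80,0,0],[0.18,-2,-109,0,0],[0.18,-2,-109,0,0],[0.18,-2,-109,0,0]]'|grep -E 'pos|width'; python3 -c "
from h import *
to(G(-.14,0,.121))"
```

```text
tool_pos: [0.4712, 0.0482, 0.214]
grip_width: 0.588
shift mm [-0.1  0.1 93. ] tcp [0.4712 0.0482 0.214 ] toolx [ 0.986 -0.168 -0.   ] F [ 0.2  0.1 -0. ] t 6.2 grip 0.5884616252389445 0.0 grill xyz [-1.398e-01 -1.000e-04  2.140e-01]
turn [-1.000e-03  1.000e-03 -3.142e+00]
turn [0. 0. 0.]
```

```bash
python3 -m inch '[[0.18,0,0,25,0],[0.18,0,0,50,0],[0.18,0,0,72,0],[0.18,0,0,92,0],[0.18,0,0,92,0]]'|grep -E 'pos|width|^force'; python3 -c "
from h import *
to(G(-.14,0,.121))"
```

```text
tool_pos: [0.4695, 0.0474, 0.1205]
force: [-1.2, -0.1, -0.9]
grip_width: 0.59
shift mm [ 1.3 -0.8 -0.5] tcp [0.4695 0.0474 0.1205] toolx [ 0.985 -0.17  -0.005] F [-1.2 -0.1 -0.9] t 6.825 grip 0.5896300258864464 0.0 grill xyz [-0.1408  0.0013  0.1205]
turn [ 7.00e-03 -1.00e-03  3.14e+00]
turn [ 0.001  0.005 -0.002]
```

```bash
python3 -m inch '[[0,0,0,0,0],[-0.3,0,0,0,0],[-1,0,0,0,0],[-1,0,0,0,0],[-1,0,0,0,0]]' 70; python3 -m inch '[[-1,0,0,0,0],[-1,0,0,0,0]]' 80; python3 -c "
from h import *
to(G(-.14,0,.121))
snap('top','t3.png')"
```

```text
time_s: 7.45
tool_pos: [0.4721, 0.047, 0.1237]
tcp_rot: [3.128, -0.263, 0.003]
force: [-0.9, -4.8, 4.2]
grip_width: 0.234
grasp_force: 68.2
time_s: 7.7
tool_pos: [0.4721, 0.047, 0.1237]
tcp_rot: [3.128, -0.263, 0.003]
force: [-1.8, -4.1, 5.8]
grip_width: 0.228
grasp_force: 78.0
shift mm [-1.2 -0.8  2.7] tcp [0.4721 0.047  0.1237] toolx [ 0.986 -0.167  0.002] F [-1.8 -4.1  5.8] t 7.7 grip 0.22801665113252076 77.97209858894348 grill xyz [-0.1408 -0.0012  0.1237]
turn [ 3.000e-03  4.000e-03 -3.141e+00]
turn [ 0.003 -0.002  0.001]
```

Grip is solid at 78 N with the sleeve width as expected. Next, the arc increments for the lift.

```bash
python3 -c "
import numpy as np
a=np.radians(6.1+np.arange(0,46.1,4.6)); p=np.c_[-263.5*np.cos(a),263.5*np.sin(a)]
print((p-p[0]).round(1)[:6]); print((p-p[5]).round(1)[6:])"
```

```text
[[  0.    0. ]
 [  3.1  20.9]
 [  7.8  41.5]
 [ 14.2  61.7]
 [ 22.2  81.3]
 [ 31.8 100.1]]
[[11.  18.1]
 [23.5 35.2]
 [37.2 51.2]
 [52.2 66.1]
 [68.4 79.8]]
```

```bash
python3 -m inch '[[-1,0,-3,-21,0],[-1,0,-8,-41.5,0],[-1,0,-14,-61.5,0],[-1,0,-22,-81,0],[-1,0,-32,-100,0]]' 80; python3 -m inch '[[-1,0,0,0,0],[-1,0,0,0,0]]'; python3 -c "
from h import *
to(G(-.043,0,.30))"
```

```text
time_s: 8.38
tool_pos: [0.4769, 0.0776, 0.2226]
tcp_rot: [3.125, -0.264, 0.002]
force: [2.4, -7.4, -2.0]
grip_width: 0.23
grasp_force: 79.0
time_s: 8.62
tool_pos: [0.477, 0.0776, 0.2225]
tcp_rot: [3.125, -0.263, 0.002]
force: [0.8, -8.4, -0.7]
grip_width: 0.234
grasp_force: 79.4
shift mm [ -0.7 -66.4 -77.8] tcp [0.477  0.0776 0.2225] toolx [ 0.986 -0.167  0.002] F [ 0.8 -8.4 -0.7] t 8.625 grip 0.23351135296843656 79.40244555473328 grill xyz [-0.1098 -0.0009  0.2225]
turn [ 3.000e-03  9.000e-03 -3.141e+00]
turn [ 0.006 -0.002  0.001]
```

```bash
python3 -m inch '[[-1,0,-11,-18,0],[-1,0,-23,-35,0],[-1,0,-37,-51,0],[-1,0,-51,-65.5,0],[-1,0,-66,-78,0]]' 80; python3 -m inch '[[-1,0,-0,0,0],[-1,0,0,0,0]]'; python3 -c "
from h import *
to(G(-.0438,0,.3007)); 
for n in('scene','top'): snap(n,n+'4.png')
a=np.hstack([cv2.resize(cv2.imread('pics/'+f),(400,300)) if 0 else cv2.imread('pics/'+f)[80:400,x:x+400] for f,x in(('scene4.png',190),('top4.png',130))]); cv2.imwrite('pics/f4.png',a)"
```

```text
time_s: 9.25
tool_pos: [0.4874, 0.143, 0.3013]
tcp_rot: [3.125, -0.265, -0.001]
force: [-2.7, -6.7, 1.3]
grip_width: 0.228
grasp_force: 79.6
time_s: 9.5
tool_pos: [0.4874, 0.143, 0.3013]
tcp_rot: [3.125, -0.264, -0.0]
force: [-3.0, -6.6, 4.1]
grip_width: 0.229
grasp_force: 80.0
shift mm [-0.2  0.2  0.6] tcp [0.4874 0.143  0.3013] toolx [ 0.986 -0.168  0.   ] F [-3.  -6.6  4.1] t 9.5 grip 0.2287861105800039 80.00296711921692 grill xyz [-4.360e-02 -2.000e-04  3.013e-01]
turn [ 0.     0.008 -3.141]
turn [ 0.005 -0.     0.   ]
```

View pics/f4.png

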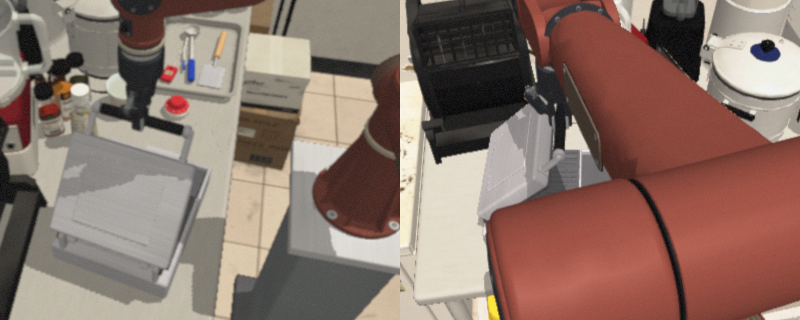

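The lid is up and the gripper is holding the handle, whose sleeve runs from about (103,107) to (186,132) in the left crop. I'll check those ends against the 45° prediction.

```bash
python3 -c "
from h import *
for t in(40,45,50):
    a=np.radians(6.1+t); print(t,[(proj('scene4.png',G(.122-.2635*np.cos(a),y,.1+.2635*np.sin(a)))-[190,80]).round(1) for y in(-.079,.079)])
im=cv2.imread('pics/scene4.png'); g=im[170:230,280:400].max(2); ys,xs=np.nonzero(g<45); m=(xs<32)|(xs>75); 
print('dark L',xs[xs<30].min()+90 if (xs<30).any() else None, ys[(xs>18)&(xs<26)].mean()+90,' R',xs[(ys>25)&(xs<110)].max()+90, ys[(xs>82)&(xs<92)].mean()+90)
c=im[170:230,270:400]; cv2.imwrite('pics/z4.png',cv2.resize(c,None,fx=6,fy=6,interpolation=cv2.INTER_CUBIC))"
```

```text
40 [array([104.6, 106.9]), array([184.2, 129.9])]
45 [array([100.4, 107.2]), array([181.8, 130.7])]
50 [array([ 95.8, 108.5]), array([179. , 132.7])]
dark L 101 110.58461538461539  R 182 128.7051282051282
```

View pics/z4.png

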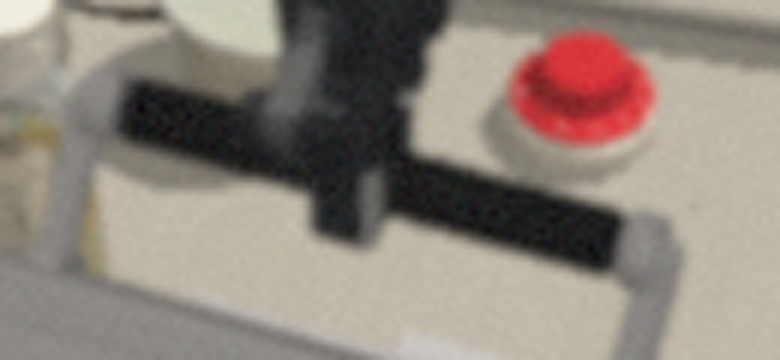

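The sleeve ends at crop coordinates (101,108) and (182.5,130) match the 45° prediction of (100.4,107.2) and (181.8,130.7). The timer is untouched, so I'm handing in.

```bash
python3 -c "
from plant import ctrl
print(ctrl.finish_job())"
```

```text
the job is handed in; nothing more can be done
None
```

The drawer is pushed home past its catch to the stop, the lid is at about 45 degrees with the gripper still holding the handle at 80 N, no bystander was seen to move, and the job was handed in at about 9.6 s.

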